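# Put away the gold jewellery

## Robot

A 6-joint arm with a two-finger parallel gripper is mounted at the origin on the work surface. World frame = base frame: x ahead of the robot, y to its left, z up, the work surface at z = 0. Lengths are in m, angles in rad, forces in N, time in s.
With the tool pointing down it reaches from about 0.35 to 0.975 m from the base axis. Payload 4.9 kg.
Tool frame: the origin (TCP) lies on the mounting face of the last link; the fingertips stand 173 mm ahead of it and the grasp point (between the pads) lies 155 mm ahead of it (tcp_to_grasp is the distance from the TCP to the grasp point, in m); z points along the fingers, y is the line along which they close (so a half turn about z gives the same grasp; the last joint's range is limited). The gripper opens to 85 mm and grips with 20 to 120 N. Pads are 22 mm wide; open, the fingers measure 114 mm over their backs; the gripper's body (76 mm by 85 mm) begins 54 mm behind the grasp point. The pads swing forward as they close: fully open they stand 13 mm farther back than shut.
Start: joints at [-1.241, 0.053, 1.613, -0, 1.476, -0.119], TCP at [0.271, -0.563, 0.405] pointing down, gripper open.
Joint ranges: [-3.01, 3.01], [-1.01, 2.22], [0.06, 2.58], [-1.02, 4.17], [0.09, 2.62], [-3.14, 3.14]. Speed limits (rad/s): [2.57, 2.57, 3.14, 3.14, 3.14, 3.14].

## Interface

Orientations are given as a rotation vector (axis times angle).
In Python, from station import get_obs, get_image, calibration, finish_job, tcp_to_grasp gives the robot as it stands. The module is installed in compiled form; this text tells all that it offers.
- The arm moves only by the tool arm_command, never from a script. Its argument "plan" is a list that holds one entry, the list of rows, each a list of 6 numbers: the shift along the tool's x, y, z in cm, then the turn, a rotation vector about the tool's x, y, z in rad. A call has 1 to 12 rows; each row is the pose to reach, as a shift and turn from the pose commanded when the call began, along the tool's axes at that moment; what a row does not reach only later rows make up. A row lasts 1/12 s, in which the tool goes at most 41.7 mm and 7.16 degrees, less where a joint would pass 70% of its speed; a pose out of reach is approached as far as the arm can. A call with a gripper value outside its range is refused whole. "gripper" is the closure, from -1 (fully open) to 1 (shut), set as the call begins (left out, the last holds). The fingers move at their own pace and stop on an object; "force" is the grip in N (left out, the last holds). Time passes only in rows, so rows that repeat a pose let the fingers close. It gives the time, the measured TCP pose, the force, the opening and the grip force at its end, in the units of the state.
- get_obs(): the state, without advancing time (a new reading comes with each control period).
- get_image(name): name is "scene" or "top"; returns (picture, depth): 480x640x3 uint8, blue, green, red; 480x640 float32, m along the optical axis (not along the pixel's ray), 0 where there is no reading.
- calibration(name): a dict with "fx", "fy", "cx", "cy" (pixels), "dist" ([k1, k2, p1, p2, k3] as OpenCV has them; the pictures are not rectified), "pose" (4x4, takes a point from camera to world coordinates). Camera axes: x right, y up, looking along -z (the intrinsics and any distortion apply to the point x, -y, -z); pixel columns grow to the right and rows downward; lengths in m; the calibration is good to about 2 mm. A picture is of the moment at which its call begins. calibration takes no time and is no camera call.
- finish_job(): hands the job in; it is judged then, once.
The state is a dict: "t": time; "q": joint angles; "dq": joint speeds; "effort": joint torques, N m; "tool_pos": TCP position; "tool_rot": TCP orientation; "contact_force": force on the tool from outside, world axes, zero at the start; "wrist_torque": the same for the moment, N m; "opening": finger opening in m; "grip_force": force on a finger pad.
Only numpy, scipy, OpenCV 4.12 (cv2) and the standard library are available. Lean on these libraries where they do the work, as an engineer would, in place of code of your own. Each camera call takes 0.05 s, during which the arm holds its last target. There are 200 camera calls.

## Task

Put away the gold-toned jewellery and leave the silver-toned pieces where they lie. Put both gold bangles over the black post, the broad one with blue dots first and the slim one lying flat on top of it; stand the gold watch, still on its cushion with the dial up, squarely inside the lip of the wooden tray (either way round); and lay the gold brooch flat in the green dish.

Things in the scene. Friction and masses are not known exactly. Their poses are not given: they have to be found in the camera images.
- broad_bangle_mid (a point): broad gold-toned bangle lying flat, a ring 62 mm outside, 52 mm inside, 20 mm high. Point: its centre, 10 mm above its underside; z is the ring's axis; ten dark blue dots round its upper rim and its side
- slim_bangle_mid (a point): slim gold-toned bangle lying flat, a ring 62 mm outside, 52 mm inside, 10 mm high. Point: its centre, 5 mm above its underside; z is the ring's axis; no dots
- silver_bangle_mid (a point): slim silver-toned bangle lying flat, a ring 62 mm outside, 52 mm inside, 10 mm high. Point: its centre, 5 mm above its underside; z is the ring's axis; to be left alone
- gold_watch_mid (a point): gold-toned bracelet watch displayed on a rigid black leather-covered cushion block, as one piece standing on the console; cushion 46 mm (x) by 80 mm (y) and 40 mm high, gold bracelet round its middle 20 mm wide and 50 mm across in x, round case 36 mm across on top with a pale dial up, 50 mm high overall. Point: its centre, 25 mm above its underside; x is the short side, y the long side, z up
- silver_watch_mid (a point): silver-toned bracelet watch displayed on a rigid black leather-covered cushion block, as one piece standing on the console; cushion 46 mm (x) by 80 mm (y) and 40 mm high, silver bracelet round its middle 20 mm wide and 50 mm across in x, round case 36 mm across on top with a dark blue dial up, 50 mm high overall. Point: its centre, 25 mm above its underside; x is the short side, y the long side, z up; to be left alone
- brooch_mid (a point): gold-toned flower brooch with a white pearl, lying flat; round, 38 mm across, 10 mm high where gripped (the pearl stands 3 mm higher). Point: its centre, 5 mm above its underside; z up
- post: black bangle post, fixed: a round foot 76 mm across and 8 mm high with an upright post 36 mm thick whose slightly tapered top is 60 mm above the console. Origin: centre of its underside, on the post's axis, z up
- tray: small brown wooden tray, fixed: outside 86 mm (x) by 116 mm (y), inside the lip 74 mm by 104 mm, floor 4 mm above the console, lip 8 mm above the console. Origin: centre of its underside; x its short side, y its long side, z up. The watch cushion's long side goes along the tray's long side
- green_dish: sage-green round ceramic dish, fixed; 112 mm across the rim and 16 mm high, inner floor 5 mm above the console and about 84 mm across, walls flaring slightly. Origin: centre of its underside, z up
- blue_dish: dark blue round ceramic dish, fixed; 112 mm across the rim and 16 mm high, inner floor 5 mm above the console and about 84 mm across, walls flaring slightly. Origin: centre of its underside, z up; not needed for this job
Things that resemble listed ones, but are neither listed nor needed, are in the scene too. Leave any purple look-alike of the part that bears gold_watch_mid alone.

How it is judged:
By the outcome, as a careful person would: the job done as asked, in the order asked, and still so for the second after the job is handed in, with the robot touching nothing.
It also fails if it takes over 115 s, if anything falls off the work surface, if the arm or the gripper's body presses on something with over 40 N, if the wrist force passes 120 N, or if a joint passes its speed limit or range.

## Working session

There is one attempt and no reset: what is moved stays moved. The work goes in short steps, Python scripts to look and compute and a tool call to move; the robot and the scene stay as the last step left them, time stands still between calls to the robot, and variables do not carry over. Pictures are saved under pics/ and viewed, at most 14 in all, crops included, and the job is handed in when it is done.

Besides the shell and the picture viewer there is one more tool, called after "Emit:" as a command line: name --argument value ..., lists and objects as JSON in quotes. arm_command: Moves the arm, as the interface text tells. Its arguments: {"type":"object","properties":{"plan":{"type":"array"},"gripper":{"type":"number"},"force":{"type":"number"}},"required":["plan"]}

```bash
mkdir -p pics; ls
python3 - <<'E'
from station import *
import cv2,numpy as np
for n in("top","scene"):
    p,d=get_image(n);cv2.imwrite(f"pics/{n}0.png",p);np.save(f"pics/{n}0.npy",d)
    c=calibration(n);print(n,{k:np.round(v,4).tolist() for k,v in c.items()})
o=get_obs();print({k:np.round(v,4).tolist() for k,v in o.items()});print(tcp_to_grasp)
E
```

```text
pics
top {'fx': 444.3597, 'fy': 444.3597, 'cx': 320.2482, 'cy': 244.0286, 'dist': [-0.0617, 0.0, 0.0, 0.0, 0.0], 'pose': [[-0.0148, 0.9929, -0.1183, 0.427], [-0.9999, -0.0144, 0.0039, -0.0144], [0.0022, 0.1183, 0.993, 1.1003], [0.0, 0.0, 0.0, 1.0]]}
scene {'fx': 609.4978, 'fy': 609.4978, 'cx': 319.441, 'cy': 243.0715, 'dist': [0.0668, 0.0, 0.0, 0.0, 0.0], 'pose': [[0.9017, -0.2758, 0.3331, 0.9997], [0.432, 0.6099, -0.6644, -0.8661], [-0.0199, 0.743, 0.669, 0.935], [0.0, 0.0, 0.0, 1.0]]}
{'t': 0.1, 'q': [-1.241, 0.0533, 1.6142, 0.0, 1.476, -0.119], 'dq': [0.0007, -0.0008, -0.0037, 0.0009, 0.0008, -0.0001], 'effort': [0.0007, -39.4902, -37.1363, -0.0001, 0.0039, 0.0], 'tool_pos': [0.2711, -0.5629, 0.4036], 'tool_rot': [-3.061, -0.6987, 0.0003], 'contact_force': [0.1849, -0.4812, -0.1057], 'wrist_torque': [-0.0368, 0.0402, 0.002], 'grip_force': 0.0, 'opening': 0.0858}
0.1547
```

View pics/top0.png

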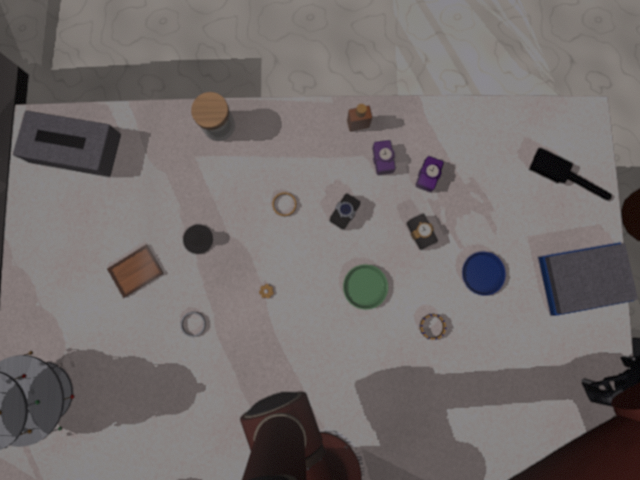

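View pics/scene0.png

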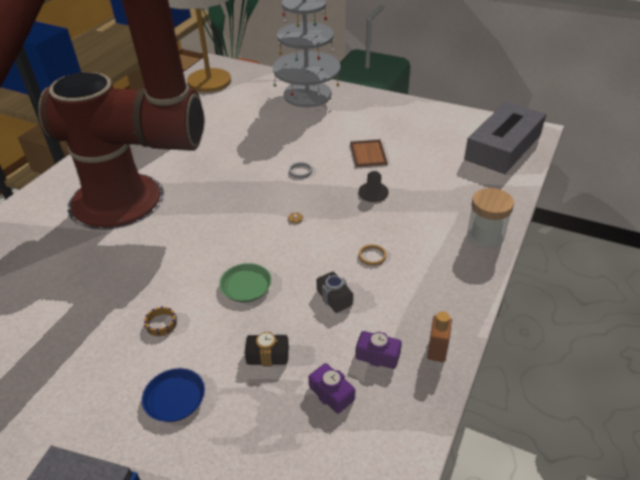

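The top view shows these at (col,row):
- Bangles: broad gold with dots (432,326), slim gold (285,204), silver (195,323).
- Watches: gold on a black cushion (423,231), silver on a black cushion (345,211). The two on purple cushions, (384,157) and (430,173), are look-alikes.
- Brooch (267,291), post (198,239), tray (135,271), green dish (366,286).

The scene view agrees: gold watch (267,348), broad bangle (160,321), slim bangle (372,255).

```bash
cat > h.py <<'E'
import cv2,numpy as np
from station import *
def rays(n,px):
    c=calibration(n);K=np.array([[c['fx'],0,c['cx']],[0,c['fy'],c['cy']],[0,0,1]]);P=np.array(c['pose'])
    u=cv2.undistortPoints(np.float64(px).reshape(-1,1,2),K,np.array(c['dist'])).reshape(-1,2)
    return P[:3,3],np.c_[u[:,0],-u[:,1],-np.ones(len(u))]@P[:3,:3].T
def plane(n,px,z):
    o,d=rays(n,px);return o+d*((z-o[2])/d[:,2])[:,None]
def cloud(n,depth):
    v,u=np.mgrid[:480,:640];o,d=rays(n,np.c_[u.ravel(),v.ravel()])
    return (o+d*depth.reshape(-1,1)).reshape(480,640,3)
E
python3 - <<'E'
from h import *
T=cv2.imread("pics/top0.png");S=cv2.imread("pics/scene0.png")
cv2.imwrite("pics/crop0.png",cv2.resize(T[180:350,100:460],(792,374),interpolation=3))
# seeds top, scene ; z top range
ob={'broad':((432,326),(160,321),.02),'slim':((285,204),(372,255),.01),'silverb':((195,323),(300,170),.01),'watch':((423,231),(267,348),.04),
'brooch':((267,291),(295,217),.01),'post':((198,239),(374,185),.06),'tray':((135,271),(368,153),.008),'dish':((366,286),(246,284),.016),'swatch':((345,211),(334,291),.04)}
C={n:cloud(n,np.load(f"pics/{n}0.npy")) for n in("top","scene")}
for k,(a,b,z) in ob.items():
    for n,s in(("top",a),("scene",b)):
        c0=plane(n,[s],z)[0]
        c=C[n];r=np.hypot(c[...,0]-c0[0],c[...,1]-c0[1])
        bg=np.median(c[...,2][(r>.075)&(r<.09)])
        m=(r<(.07 if z in(.008,.016) else .055))&(c[...,2]>max(z*.6,.005))&(c[...,2]<z+.03)
        p=c[m]
        if len(p)<8: print(k,n,len(p),c0.round(4));continue
        top=p[abs(p[:,2]-z)<.004]
        (x,y),w,an=cv2.minAreaRect(p[:,:2].astype(np.float32)*1000)
        print(k,n,'seed',c0.round(3),'bg',round(bg,4),'n',len(p),len(top),'zmax',np.percentile(p[:,2],95).round(4),'rect',np.round([x,y,*w,an],1),'topmid',((top[:,:2].min(0)+top[:,:2].max(0))/2).round(4) if len(top) else '')
E
```

```text
broad top seed [ 0.353 -0.285  0.02 ] bg 0.0006 n 194 159 zmax 0.0238 rect [ 351.6 -287.4   62.    61.9   53.5] topmid [ 0.3526 -0.2879]
broad scene seed [ 0.357 -0.294  0.02 ] bg -0.0005 n 306 223 zmax 0.0217 rect [ 351.1 -287.4   62.4   62.9   17.7] topmid [ 0.3507 -0.2873]
slim top seed [0.659 0.068 0.01 ] bg 0.0002 n 143 137 zmax 0.0133 rect [663.8  67.9  61.9  72.   66.8] topmid [0.6582 0.063 ]
slim scene seed [0.662 0.065 0.01 ] bg -0.0012 n 135 134 zmax 0.0113 rect [660.   70.3  57.8  61.7  21.1] topmid [0.6601 0.0703]
silverb top seed [0.368 0.289 0.01 ] bg 0.0005 n 162 157 zmax 0.0136 rect [360.1 294.2  70.   83.5   5.1] topmid [0.3614 0.2963]
silverb scene seed [0.369 0.289 0.01 ] bg -0.0008 n 106 104 zmax 0.0132 rect [363.2 295.2  63.5  61.9  26.6] topmid [0.3617 0.2967]
watch top seed [ 0.581 -0.268  0.04 ] bg 0.0005 n 648 389 zmax 0.0522 rect [ 582.2 -267.5   79.4   52.1   25.5] topmid [ 0.5819 -0.2683]
watch scene seed [ 0.591 -0.278  0.04 ] bg -0.0007 n 1020 522 zmax 0.0505 rect [ 583.3 -268.4   80.    53.9   23.6] topmid [ 0.5842 -0.2688]
brooch top seed [0.443 0.113 
[... 577 characters left out ...]
  27.2] topmid [0.4953 0.4427]
tray scene seed [0.501 0.437 0.008] bg 0.0003 n 400 393 zmax 0.0109 rect [499.3 445.1 113.3 121.6  30. ] topmid [0.505  0.4401]
dish top seed [ 0.452 -0.129  0.016] bg 0.0006 n 451 312 zmax 0.0189 rect [ 450.7 -127.3  110.1  104.6   88.8] topmid [ 0.4507 -0.1274]
dish scene seed [ 0.457 -0.133  0.016] bg -0.001 n 359 263 zmax 0.0171 rect [ 450.1 -125.2  109.7  111.1    9.5] topmid [ 0.4509 -0.1257]
swatch top seed [ 0.633 -0.08   0.04 ] bg 0.0004 n 633 386 zmax 0.0524 rect [635.  -80.3  49.7  80.6  56.1] topmid [ 0.6348 -0.0799]
swatch scene seed [ 0.643 -0.095  0.04 ] bg -0.001 n 775 388 zmax 0.0503 rect [637.3 -81.2  49.5  81.1  54.2] topmid [ 0.637  -0.0833]
```

View pics/crop0.png

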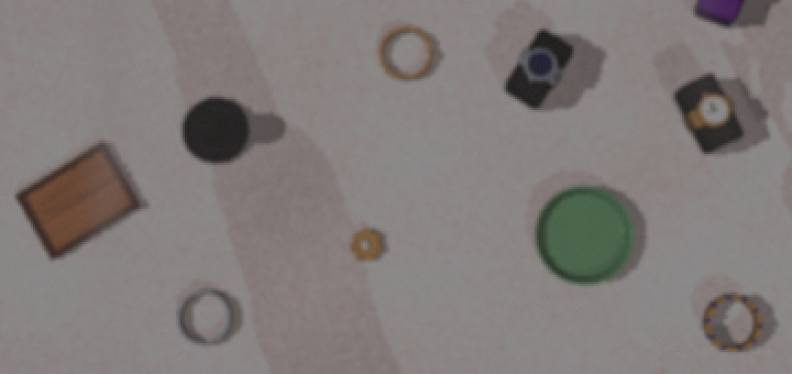

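The crop confirms the picks. The blue-dotted broad bangle is lower right at full-image (432,326), and the plain slim gold one is at (285,204). The pale-dial gold watch is on the black cushion at (423,231), neither purple nor silver, and the brooch is at (267,291). Next I refine the centres with colour masks.

Run:
```python
from h import *
I={n:cv2.imread(f"pics/{n}0.png") for n in("top","scene")}
H={n:cv2.cvtColor(I[n],cv2.COLOR_BGR2HSV) for n in I}
def gold(h):return (h[...,0]>8)&(h[...,0]<28)&(h[...,1]>95)
def warm(h):return (h[...,0]<28)&(h[...,1]>70)
def dark(h):return (h[...,2]<75)
def green(h):return (h[...,0]>40)&(h[...,0]<85)&(h[...,1]>60)
def tr(h):return (h[...,2]<100)|((h[...,0]<20)&(h[...,1]>80))
for k,f,z,a,b,w in [('broad',gold,.01,(432,326),(160,321),(20,24)),('slim',gold,.005,(285,204),(372,255),(20,24)),('brooch',gold,.005,(267,291),(295,217),(14,14)),
 ('post',dark,.008,(198,239),(374,187),(24,28)),('tray',tr,.008,(135,271),(368,153),(36,30)),('dish',green,.016,(366,286),(246,284),(32,36))]:
    for n,s,ww in(("top",a,w[0]),("scene",b,w[1])):
        m=np.zeros((480,640),np.uint8);sl=np.s_[s[1]-ww:s[1]+ww,s[0]-ww:s[0]+ww];m[sl]=f(H[n])[sl]
        cs=[c for c in cv2.findContours(m,0,1)[0]]
        if k in('post','tray','dish'): cs=[max(cs,key=cv2.contourArea)]
        p=plane(n,np.concatenate(cs).reshape(-1,2),z)[:,:2].astype(np.float32)*1000
        if k=='tray': print(k,n,len(p),np.round(np.hstack(cv2.minAreaRect(p)),1));continue
        c,r=cv2.minEnclosingCircle(p);e=cv2.fitEllipse(cv2.convexHull(p))
        print(k,n,len(p),np.round([*c,r],1),np.round(np.hstack(e),1))
# cushion yaw: dark+gold top at z .04 cloud
c=cloud("top",np.load("pics/top0.npy"));
for k,c0,lo,hi in(('watch',(.583,-.268),.034,.046),('post',(.575,.285),.055,.066)):
  for n in I:
    c=cloud(n,np.load(f"pics/{n}0.npy"));r=np.hypot(c[...,0]-c0[0],c[...,1]-c0[1])
    p=c[(r<.055)&(c[...,2]>lo)&(c[...,2]<hi)][:,:2].astype(np.float32)*1000
    print(k,n,np.round(np.hstack(cv2.minAreaRect(p)),1),np.round(cv2.minEnclosingCircle(p)[0],1))
R=cv2.Rodrigues(get_obs()['tool_rot'])[0];print(R.round(4))
```

```text
broad top 83 [ 351.1 -289.1   31.2] [ 351.3 -289.6   58.3   61.9  177.4]
broad scene 97 [ 350.2 -286.1   37.3] [ 349.6 -286.6   59.3   75.8   46.5]
slim top 94 [660.6  70.6  29.5] [660.7  70.8  56.4  58.4 116.6]
slim scene 66 [658.8  71.8  31.8] [659.4  72.1  58.9  63.5  17.9]
brooch top 36 [443.4 115.5  16.1] [443.2 116.   30.5  31.1 170.7]
brooch scene 39 [443.5 116.4  17.6] [443.9 116.2  31.1  35.3  13.1]
post top 84 [574.1 285.7  38.1] [574.8 285.3  72.4  76.1 166. ]
post scene 81 [567.6 303.8  61.9] [570.7 300.2  72.4 126.7  19.7]
tray top 137 [497.  440.8  89.2 120.2  31.1]
tray scene 104 [500.  436.7  83.4 119.6  31.6]
dish top 122 [ 450.8 -128.7   51.1] [ 451.3 -130.2   95.5  100.8  112.9]
dish scene 123 [ 452.2 -128.    53.8] [ 451.7 -127.7  104.3  106.4   41.9]
watch top [ 582.2 -267.5   79.4   52.1   25.4] [ 582.2 -267.6]
watch scene [ 583.4 -268.8   78.2   53.7   27.8] [ 583.  -267.5]
post top [574.  286.5  33.5  30.8  36.5] [574.1 286.4]
post scene [577.5 285.2  31.9  31.8  79.6] [575.9 287.1]
[[ 9.010e-01  4.339e-01 -6.000e-04]
 [ 4.339e-01 -9.010e-01  1.800e-03]
 [ 2.000e-04 -1.800e-03 -1.000e+00]]
```

```bash
cat > to.py <<'E'
import sys;from h import *
# usage: to.py x y z [yaw_deg of tool x, mod 180] : mm
x,y,z=[float(a)/1000 for a in sys.argv[1:4]]
o=get_obs();R=cv2.Rodrigues(o['tool_rot'])[0];d=R.T@(np.array([x,y,z])-o['tool_pos'])
print('shift cm',np.round(d*100,2),'pos',np.round(o['tool_pos'],4),'t',round(o['t'],1),'F',np.round(o['contact_force'],1),'open',round(o['opening'],4))
if len(sys.argv)>4:
    a=np.radians(float(sys.argv[4]));c,s=np.cos(a),np.sin(a)
    for Rt in (np.array([[c,s,0],[s,-c,0],[0,0,-1.]]),np.array([[-c,-s,0],[-s,c,0],[0,0,-1.]])):
        print('turn',np.round(cv2.Rodrigues(R.T@Rt)[0].ravel(),3),'q',np.round(o['q'],2))
E
python3 to.py 351 -288 230
```

```text
shift cm [ 19.12 -21.27  17.4 ] pos [ 0.2711 -0.5629  0.4036] t 0.1 F [ 0.2 -0.5 -0.1] open 0.0858
```

Emit:
arm_command --plan '[[[19.1,-21.3,17.4,0,0,0],[19.1,-21.3,17.4,0,0,0],[19.1,-21.3,17.4,0,0,0],[19.1,-21.3,17.4,0,0,0],[19.1,-21.3,17.4,0,0,0],[19.1,-21.3,17.4,0,0,0],[19.1,-21.3,17.4,0,0,0],[19.1,-21.3,17.4,0,0,0],[19.1,-21.3,17.4,0,0,0],[19.1,-21.3,17.4,0,0,0],[19.1,-21.3,17.4,0,0,0],[19.1,-21.3,17.4,0,0,0]]]' --gripper -1 --force 30

```text
t: 1.1
tool_pos: [0.3511, -0.2896, 0.232]
tool_rot: [3.061, 0.697, 0.002]
contact_force: [-0.5, -0.4, 0.1]
opening: 0.0854
grip_force: 0.0
```

```bash
python3 to.py 351 -288 172
```

```text
shift cm [ 0.06 -0.17  6.  ] pos [ 0.3511 -0.2896  0.232 ] t 1.1 F [-0.5 -0.4  0.1] open 0.0854
```

Emit:
arm_command --plan '[[[0,0,1.5,0,0,0],[0,-0.1,3,0,0,0],[0,-0.1,4.5,0,0,0],[0,-0.1,5.5,0,0,0],[0,-0.1,5.8,0,0,0],[0,-0.1,5.8,0,0,0],[0,-0.1,5.8,0,0,0]]]'

```text
t: 1.68
tool_pos: [0.3506, -0.2882, 0.1735]
tool_rot: [3.062, 0.698, 0.001]
contact_force: [0.1, 0.6, 0.5]
opening: 0.0856
grip_force: 0.0
```

```bash
python3 to.py 351 -288 172
python3 - <<'E'
from h import *
p,d=get_image("scene");cv2.imwrite("pics/s1.png",cv2.resize(p[220:420,60:300],(720,600)))
E
```

```text
shift cm [ 0.04 -0.    0.15] pos [ 0.3506 -0.2882  0.1735] t 1.7 F [0.1 0.6 0.5] open 0.0856
```

View pics/s1.png

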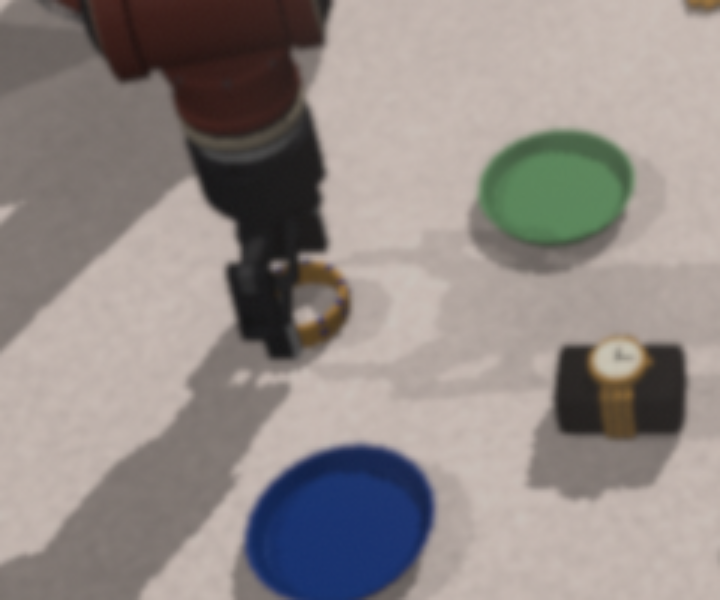

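The crop shows the broad bangle (crop 310,300) between the fingers, with the near fingertip at (280,345) just outside it. I'll close now.

Emit:
arm_command --plan '[[[0,0,0,0,0,0],[0,0,0,0,0,0],[0,0,0,0,0,0],[0,0,0,0,0,0],[0,0,0,0,0,0],[0,0,0,0,0,0],[0,0,0,0,0,0],[0,0,0,0,0,0]]]' --gripper 1 --force 30

```text
t: 2.4
tool_pos: [0.3509, -0.2879, 0.1739]
tool_rot: [3.061, 0.699, 0.001]
contact_force: [-1.7, 1.4, 5.8]
opening: 0.0599
grip_force: 33.0
```

Emit:
arm_command --plan '[[[0,0,-1,0,0,0],[0,0,-2.5,0,0,0],[0,0,-5,0,0,0],[0,0,-8,0,0,0],[0,0,-10,0,0,0],[0,0,-10,0,0,0],[0,0,-10,0,0,0]]]'

```text
t: 2.98
tool_pos: [0.3507, -0.2876, 0.2743]
tool_rot: [3.06, 0.698, 0.003]
contact_force: [-0.1, -0.2, -0.8]
opening: 0.0601
grip_force: 32.9
```

```bash
python3 to.py 575 286 275
```

```text
shift cm [ 45.1  -41.95  -0.17] pos [ 0.3507 -0.2876  0.2743] t 3.0 F [-0.1 -0.2 -0.8] open 0.0601
```

Emit:
arm_command --plan '[[[1.0,-0.9,0,0,0,0],[3.0,-2.8,0,0,0,0],[5.5,-5.1,0,0,0,0],[8.0,-7.4,0,0,0,0],[10.5,-9.8,0,0,0,0],[13.0,-12.1,0,0,0,0],[15.5,-14.4,0,0,0,0],[18.0,-16.7,0,0,0,0],[20.5,-19.1,0,0,0,0],[23.0,-21.4,0,0,0,0],[25.5,-23.7,0,0,0,0],[28.0,-26.0,0,0,0,0]]]'

```text
t: 3.98
tool_pos: [0.4892, 0.0702, 0.2704]
tool_rot: [-3.062, -0.699, 0.006]
contact_force: [1.3, -0.7, -0.5]
opening: 0.0596
grip_force: 32.8
```

Emit:
arm_command --plan '[[[2.5,-2.3,0,0,0,0],[5.0,-4.7,0,0,0,0],[7.5,-7.0,0,0,0,0],[10.0,-9.3,0,0,0,0],[12.5,-11.6,0,0,0,0],[14.5,-13.5,0,0,0,0],[16.0,-14.9,0,0,0,0],[17.1,-15.9,-0.2,0,0,0],[17.1,-15.9,-0.2,0,0,0],[17.1,-15.9,-0.2,0,0,0],[17.1,-15.9,-0.2,0,0,0]]]'

```text
t: 4.9
tool_pos: [0.5742, 0.2851, 0.2729]
tool_rot: [3.062, 0.699, -0.005]
contact_force: [0.2, -0.0, 0.1]
opening: 0.0596
grip_force: 32.8
```

```bash
python3 to.py 575 286 182
python3 - <<'E'
from h import *
for n,b,w in(("top",(198,239),60),("scene",(374,170),70)):
    p,d=get_image(n);cv2.imwrite(f"pics/{n}2.png",p);
    c=p[b[1]-w:b[1]+w,b[0]-w:b[0]+w]
    globals()[n]=cv2.resize(c,(400,400),interpolation=3)
cv2.imwrite("pics/m2.png",np.hstack([top,scene]))
E
```

```text
shift cm [ 0.14 -0.05  9.09] pos [0.5742 0.2851 0.2729] t 4.9 F [ 0.2 -0.   0.1] open 0.0596
```

View pics/m2.png

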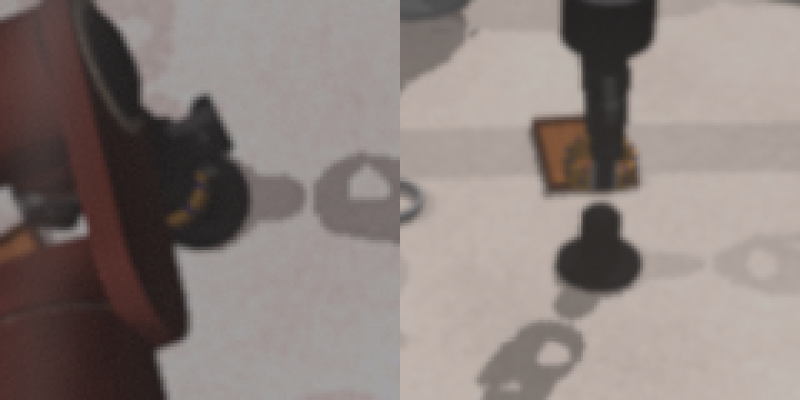

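Left: the bangle is above the foot. Right: the bangle (crop 600,165) is centred in column over the post (600,210). I'll lower it in two stages.

Emit:
arm_command --plan '[[[0.1,0,1,0,0,0],[0.1,0,2.2,0,0,0],[0.1,0,3.4,0,0,0],[0.1,0,4.4,0,0,0],[0.1,0,5.4,0,0,0],[0.1,0,6.2,0,0,0],[0.1,0,6.2,0,0,0],[0.1,0,6.2,0,0,0]]]'

```text
t: 5.67
tool_pos: [0.5756, 0.2862, 0.2117]
tool_rot: [3.063, 0.699, -0.002]
contact_force: [-0.3, -0.2, -0.8]
opening: 0.0601
grip_force: 32.8
```

Emit:
arm_command --plan '[[[0,0,0.8,0,0,0],[0,0,1.6,0,0,0],[0,0,2.2,0,0,0],[0,0,2.6,0,0,0],[0,0,2.7,0,0,0],[0,0,2.7,0,0,0]]]'

```text
t: 6.17
tool_pos: [0.5756, 0.2861, 0.185]
tool_rot: [3.063, 0.699, -0.002]
contact_force: [-0.5, 0.3, -0.7]
opening: 0.0599
grip_force: 32.8
```

Emit:
arm_command --plan '[[[0,0,0.2,0,0,0],[0,0,0.2,0,0,0],[0,0,0.2,0,0,0]]]'

```text
t: 6.42
tool_pos: [0.5759, 0.2863, 0.1839]
tool_rot: [-3.063, -0.699, -0.001]
contact_force: [-0.1, -0.8, -0.5]
opening: 0.0602
grip_force: 32.8
```

Emit:
arm_command --plan '[[[0,0,0,0,0,0],[0,0,0,0,0,0],[0,0,0,0,0,0],[0,0,0,0,0,0],[0,0,0,0,0,0],[0,0,0,0,0,0],[0,0,0,0,0,0],[0,0,0,0,0,0]]]' --gripper -1

```text
t: 7.08
tool_pos: [0.5759, 0.2862, 0.1837]
tool_rot: [3.063, 0.699, 0.0]
contact_force: [-0.1, -0.7, 0.5]
opening: 0.0855
grip_force: 0.0
```

Emit:
arm_command --plan '[[[0,0,-1,0,0,0],[0,0,-3,0,0,0],[0,0,-6,0,0,0],[0,0,-9,0,0,0],[0,0,-10,0,0,0],[0,0,-10,0,0,0]]]'

```text
t: 7.58
tool_pos: [0.5772, 0.2868, 0.289]
tool_rot: [-3.062, -0.699, -0.014]
contact_force: [0.6, 0.5, -0.5]
opening: 0.0853
grip_force: 0.0
```

```bash
python3 to.py 660 71 230;python3 - <<'E'
from h import *
p,d=get_image("scene");cv2.imwrite("pics/s3.png",cv2.resize(p[110:250,300:440],(560,560),interpolation=3))
E
```

```text
shift cm [-1.95 23.03  5.91] pos [0.5772 0.2868 0.289 ] t 7.6 F [ 0.6  0.5 -0.5] open 0.0853
```

View pics/s3.png

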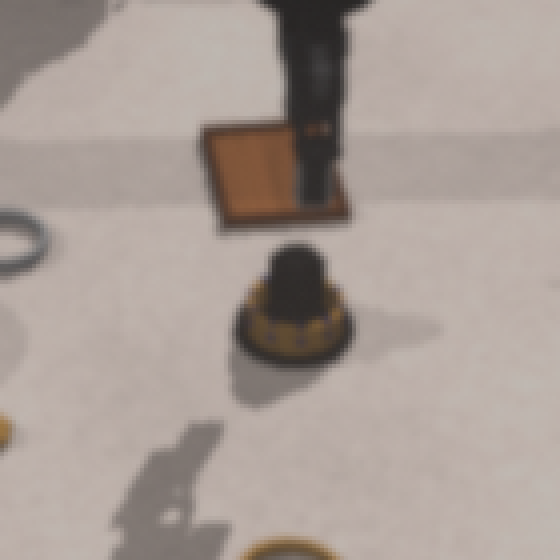

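The bangle with blue dots sits flat around the post (crop 297,315), centred. Next is the slim gold bangle.

Emit:
arm_command --plan '[[[-0.2,2,0,0,0,0],[-0.5,5,1,0,0,0],[-0.8,8.5,2,0,0,0],[-1.1,12,3,0,0,0],[-1.4,15.5,4,0,0,0],[-1.6,18.5,5,0,0,0],[-1.8,21,5.4,0,0,0],[-1.9,22.5,5.4,0,0,0],[-1.9,23,5.4,0,0,0],[-1.9,23,5.4,0,0,0],[-1.9,23,5.4,0,0,0]]]'

```text
t: 8.55
tool_pos: [0.6583, 0.0716, 0.2295]
tool_rot: [-3.062, -0.7, 0.001]
contact_force: [0.3, -0.1, 0.4]
opening: 0.0856
grip_force: 0.0
```

```bash
python3 to.py 660 71 167
```

```text
shift cm [0.13 0.13 6.25] pos [0.6583 0.0716 0.2295] t 8.6 F [ 0.3 -0.1  0.4] open 0.0856
```

Emit:
arm_command --plan '[[[0.1,0.1,1.5,0,0,0],[0.1,0.1,3,0,0,0],[0.1,0.1,4.4,0,0,0],[0.1,0.1,5.2,0,0,0],[0.1,0.1,5.4,0,0,0],[0.1,0.1,5.4,0,0,0],[0.1,0.1,5.4,0,0,0]]]'

```text
t: 9.13
tool_pos: [0.66, 0.0704, 0.1756]
tool_rot: [-3.063, -0.699, -0.0]
contact_force: [0.7, 0.4, 0.2]
opening: 0.085
grip_force: 0.0
```

Emit:
arm_command --plan '[[[0,0,0,0,0,0],[0,0,0,0,0,0],[0,0,0,0,0,0],[0,0,0,0,0,0],[0,0,0,0,0,0],[0,0,0,0,0,0],[0,0,0,0,0,0],[0,0,0,0,0,0]]]' --gripper 1 --force 30

```text
t: 9.8
tool_pos: [0.6605, 0.0703, 0.1773]
tool_rot: [3.062, 0.699, 0.003]
contact_force: [-2.2, 0.7, 6.2]
opening: 0.0581
grip_force: 32.1
```

Emit:
arm_command --plan '[[[0,0,-1,0,0,0],[0,0,-3,0,0,0],[0,0,-6,0,0,0],[0,0,-9,0,0,0],[0,0,-11,0,0,0],[0,0,-12,0,0,0],[0,0,-12,0,0,0],[0,0,-12,0,0,0]]]'

```text
t: 10.47
tool_pos: [0.6596, 0.0702, 0.2954]
tool_rot: [3.063, 0.699, -0.0]
contact_force: [-0.3, 0.1, -0.1]
opening: 0.058
grip_force: 32.5
```

```bash
python3 to.py 575 286 290;python3 - <<'E'
from h import *
p,d=get_image("scene");cv2.imwrite("pics/s4.png",cv2.resize(p[120:290,280:450],(560,560),interpolation=3))
E
```

```text
shift cm [  1.74 -23.11   0.54] pos [0.6596 0.0702 0.2954] t 10.5 F [-0.3  0.1 -0.1] open 0.058
```

View pics/s4.png

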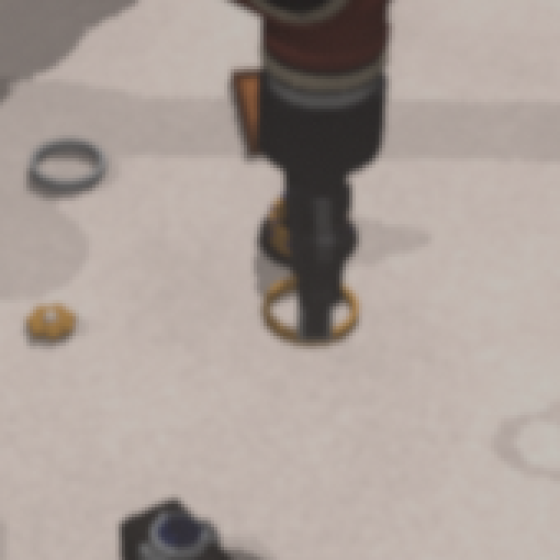

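The slim bangle (crop 310,310) is held level at the fingertips. Moving over the post.

Emit:
arm_command --plan '[[[0.1,-1,0,0,0,0],[0.3,-3,0,0,0,0],[0.5,-6,0.2,0,0,0],[0.7,-9,0.2,0,0,0],[0.9,-12,0.2,0,0,0],[1.1,-15,0.4,0,0,0],[1.3,-18,0.4,0,0,0],[1.5,-20.5,0.4,0,0,0],[1.7,-22.3,0.4,0,0,0],[1.7,-23.1,0.4,0,0,0],[1.7,-23.1,0.4,0,0,0],[1.7,-23.1,0.4,0,0,0]]]'

```text
t: 11.52
tool_pos: [0.5745, 0.2857, 0.2905]
tool_rot: [3.062, 0.7, -0.003]
contact_force: [0.4, -1.0, -0.7]
opening: 0.0581
grip_force: 32.5
```

```bash
python3 to.py 575.5 286 208
```

```text
shift cm [0.11 0.01 8.25] pos [0.5745 0.2857 0.2905] t 11.5 F [ 0.4 -1.  -0.7] open 0.0581
```

Emit:
arm_command --plan '[[[0.1,0,1,0,0,0],[0.1,0,2.2,0,0,0],[0.1,0,3.4,0,0,0],[0.1,0,4.6,0,0,0],[0.1,0,5.6,0,0,0],[0.1,0,6.6,0,0,0],[0.1,0,7.4,0,0,0],[0.1,0,8.0,0,0,0],[0.1,0,8.3,0,0,0],[0.1,0,8.3,0,0,0],[0.1,0,8.3,0,0,0]]]'

```text
t: 12.43
tool_pos: [0.576, 0.2863, 0.209]
tool_rot: [-3.063, -0.699, -0.001]
contact_force: [-0.0, 0.2, -1.2]
opening: 0.0585
grip_force: 32.5
```

Emit:
arm_command --plan '[[[0,0,0.1,0,0,0],[0,0,0.1,0,0,0],[0,0,0.1,0,0,0]]]'

```text
t: 12.68
tool_pos: [0.576, 0.2863, 0.2083]
tool_rot: [-3.063, -0.699, -0.002]
contact_force: [-0.9, 0.7, -0.6]
opening: 0.058
grip_force: 32.5
```

Emit:
arm_command --plan '[[[0,0,0.2,0,0,0],[0,0,0.2,0,0,0],[0,0,0.2,0,0,0]]]'

```text
t: 12.93
tool_pos: [0.5758, 0.2862, 0.2056]
tool_rot: [3.063, 0.699, -0.0]
contact_force: [-0.0, 0.4, -0.4]
opening: 0.0581
grip_force: 32.5
```

Emit:
arm_command --plan '[[[0,0,0,0,0,0],[0,0,0,0,0,0],[0,0,0,0,0,0],[0,0,0,0,0,0],[0,0,0,0,0,0],[0,0,0,0,0,0],[0,0,0,0,0,0],[0,0,0,0,0,0]]]' --gripper -1

```text
t: 13.6
tool_pos: [0.5758, 0.2862, 0.2057]
tool_rot: [-3.063, -0.699, 0.0]
contact_force: [-0.3, 0.3, -0.3]
opening: 0.0852
grip_force: 0.0
```

Emit:
arm_command --plan '[[[0,0,-1,0,0,0],[0,0,-3,0,0,0],[0,0,-6,0,0,0],[0,0,-9,0,0,0],[0,0,-10,0,0,0],[0,0,-10,0,0,0],[0,0,-10,0,0,0],[0,0,-10,0,0,0]]]'

```text
t: 14.27
tool_pos: [0.5752, 0.286, 0.3037]
tool_rot: [3.062, 0.699, -0.005]
contact_force: [0.4, -0.3, -0.7]
opening: 0.0856
grip_force: 0.0
```

```bash
python3 to.py 583 -268 260 26;python3 - <<'E'
from h import *
p,d=get_image("scene");cv2.imwrite("pics/s5.png",cv2.resize(p[110:250,300:440],(560,560),interpolation=3))
E
```

```text
shift cm [-23.32  50.25   4.43] pos [0.5752 0.286  0.3037] t 14.3 F [ 0.4 -0.3 -0.7] open 0.0856
turn [-0.     0.003 -0.005] q [0.35 0.17 1.66 0.   1.32 1.47]
turn [5.000e-03 1.000e-03 3.137e+00] q [0.35 0.17 1.66 0.   1.32 1.47]
```

View pics/s5.png

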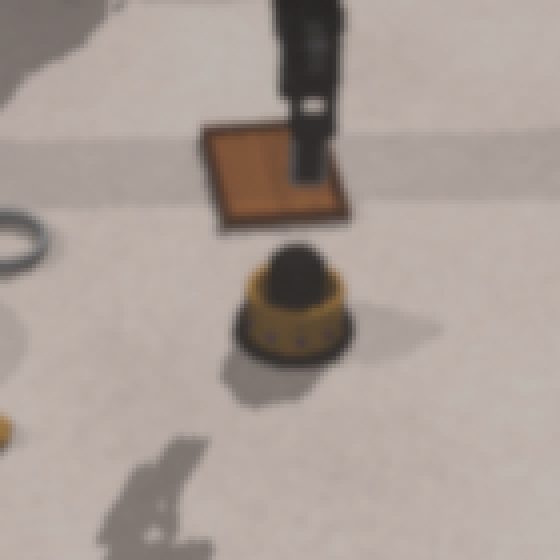

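Both bangles are stacked flat on the post (crop 297,310), slim on top. On to the watch.

Emit:
arm_command --plan '[[[-1.4,3,0,0,0,0],[-2.8,6,0,0,0,0],[-4.4,9.5,0,0,0,0],[-6.0,13,0,0,0,0],[-7.7,16.5,0,0,0,0],[-9.3,20,0,0,0,0],[-10.9,23.5,0,0,0,0],[-12.5,27,0,0,0,0],[-14.2,30.5,0,0,0,0],[-15.8,34,0,0,0,0],[-17.4,37.5,0,0,0,0],[-19.0,41,0,0,0,0]]]'

```text
t: 15.32
tool_pos: [0.5816, -0.1673, 0.3034]
tool_rot: [-3.061, -0.698, 0.005]
contact_force: [0.5, 0.0, -1.2]
opening: 0.0854
grip_force: 0.0
```

Emit:
arm_command --plan '[[[-1.6,3.3,0,0,0,0],[-2.9,6.2,1,0,0,0],[-3.8,8.2,2,0,0,0],[-4.3,9.2,3,0,0,0],[-4.3,9.2,4,0,0,0],[-4.3,9.2,4,0,0,0],[-4.3,9.2,4,0,0,0],[-4.3,9.2,4,0,0,0]]]'

```text
t: 15.98
tool_pos: [0.5839, -0.2656, 0.2655]
tool_rot: [-3.062, -0.702, 0.001]
contact_force: [1.2, 0.9, 0.9]
opening: 0.0854
grip_force: 0.0
```

```bash
python3 to.py 583 -268 188 25.5
```

```text
shift cm [-0.19  0.18  7.75] pos [ 0.5839 -0.2656  0.2655] t 16.0 F [1.2 0.9 0.9] open 0.0854
turn [-0.001  0.     0.005] q [-0.54  0.21  1.68  0.    1.25  0.58]
turn [-0.000e+00 -1.000e-03 -3.136e+00] q [-0.54  0.21  1.68  0.    1.25  0.58]
```

Emit:
arm_command --plan '[[[-0.2,0.2,1.5,0,0,0],[-0.2,0.2,3,0,0,0],[-0.2,0.2,4.5,0,0,0],[-0.2,0.2,6,0,0,0],[-0.2,0.2,7,0,0,0],[-0.2,0.2,7.5,0,0,0],[-0.2,0.2,7.5,0,0,0],[-0.2,0.2,7.5,0,0,0]]]'

```text
t: 16.65
tool_pos: [0.5828, -0.2699, 0.1903]
tool_rot: [-3.063, -0.699, 0.001]
contact_force: [0.4, 0.4, 0.4]
opening: 0.0856
grip_force: 0.0
```

Emit:
arm_command --plan '[[[0,0,0,0,0,0],[0,0,0,0,0,0],[0,0,0,0,0,0],[0,0,0,0,0,0],[0,0,0,0,0,0],[0,0,0,0,0,0],[0,0,0,0,0,0],[0,0,0,0,0,0],[0,0,0,0,0,0]]]' --gripper 1 --force 50

```text
t: 17.4
tool_pos: [0.5833, -0.2701, 0.192]
tool_rot: [3.061, 0.699, 0.002]
contact_force: [-0.1, -0.1, 4.7]
opening: 0.0489
grip_force: 54.7
```

Emit:
arm_command --plan '[[[0,0,-0.7,0,0,0],[0,0,-2,0,0,0],[0,0,-4,0,0,0],[0,0,-6,0,0,0],[0,0,-8,0,0,0],[0,0,-10,0,0,0],[0,0,-10,0,0,0],[0,0,-10,0,0,0]]]'

```text
t: 18.07
tool_pos: [0.583, -0.27, 0.2923]
tool_rot: [3.061, 0.699, 0.003]
contact_force: [-0.6, 0.6, -1.7]
opening: 0.0492
grip_force: 54.1
```

```bash
python3 to.py 498.5 439 290 121.3
```

```text
shift cm [ 23.15 -67.55   0.1 ] pos [ 0.583  -0.27    0.2923] t 18.1 F [-0.6  0.6 -1.7] open 0.0492
turn [ 3.000e-03  1.000e-03 -1.668e+00] q [-0.55  0.18  1.67 -0.    1.29  0.57]
turn [ 1.000e-03 -3.000e-03  1.473e+00] q [-0.55  0.18  1.67 -0.    1.29  0.57]
```

Emit:
arm_command --plan '[[[0.5,-1.4,0,0,0,-0.03],[1.4,-4,0,0,0,-0.1],[2.4,-7,0,0,0,-0.18],[3.4,-10,0,0,0,-0.26],[4.4,-13,0,0,0,-0.34],[5.5,-16,0,0,0,-0.42],[6.5,-19,0,0,0,-0.5],[7.5,-22,0,0,0,-0.58],[8.6,-25,0,0,0,-0.66],[9.6,-28,0,0,0,-0.73],[10.3,-30,0,0,0,-0.78],[10.6,-31,0,0,0,-0.8]]]'

```text
t: 19.07
tool_pos: [0.542, 0.0584, 0.2882]
tool_rot: [-2.541, -1.841, 0.005]
contact_force: [0.2, -0.6, -1.7]
opening: 0.0492
grip_force: 54.0
```

```bash
python3 to.py 498.5 439 290 121.3
```

```text
shift cm [ 34.82 -15.99  -0.12] pos [0.542  0.0584 0.2882] t 19.1 F [ 0.2 -0.6 -1.7] open 0.0492
turn [-0.004 -0.002 -0.863] q [-0.03 -0.03  1.9   0.    1.28  0.29]
turn [-2.000e-03  5.000e-03  2.279e+00] q [-0.03 -0.03  1.9   0.    1.28  0.29]
```

Emit:
arm_command --plan '[[[1.5,-0.7,0,0,0,-0.04],[4.5,-2.1,0,0,0,-0.12],[8,-3.7,0,0,0,-0.2],[11.5,-5.3,0,0,0,-0.29],[15,-6.9,0,0,0,-0.38],[18.5,-8.5,0,0,0,-0.47],[22,-10.1,0,0,0,-0.56],[25.5,-11.7,0,0,0,-0.65],[29,-13.3,0,0,0,-0.73],[32,-14.7,0,0,0,-0.8],[34,-15.6,0,0,0,-0.85],[34.4,-15.8,0,0,0,-0.86]]]'

```text
t: 20.07
tool_pos: [0.5014, 0.4346, 0.2889]
tool_rot: [-1.544, -2.734, 0.002]
contact_force: [-0.5, -0.2, -2.4]
opening: 0.049
grip_force: 53.9
```

Emit:
arm_command --plan '[[[0,0,0,0,0,0],[0,0,0,0,0,0],[0,0,0,0,0,0],[0,0,0,0,0,0]]]'

```text
t: 20.4
tool_pos: [0.5031, 0.4304, 0.2903]
tool_rot: [-1.554, -2.73, 0.002]
contact_force: [-0.9, 0.5, -1.7]
opening: 0.0489
grip_force: 53.9
```

```bash
python3 to.py 498.5 439 220 121.3
python3 - <<'E'
from h import *
p,d=get_image("scene");cv2.imwrite("pics/s6.png",cv2.resize(p[60:220,290:450],(560,560),interpolation=3))
E
```

```text
shift cm [0.98 0.05 7.03] pos [0.5031 0.4304 0.2903] t 20.4 F [-0.9  0.5 -1.7] open 0.0489
turn [-0.001  0.    -0.01 ] q [ 0.6   0.23  1.62 -0.    1.3   0.06]
turn [1.000e-03 1.000e-03 3.131e+00] q [ 0.6   0.23  1.62 -0.    1.3   0.06]
```

View pics/s6.png

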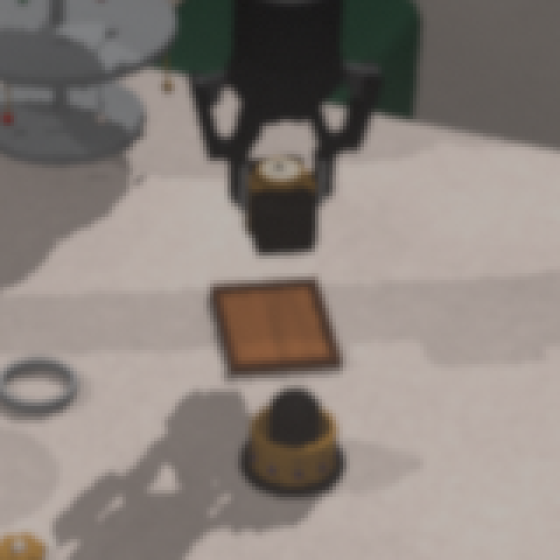

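The watch is held level with the dial up (crop 280,200), and the tray below is empty (crop 277,328). I'll correct 1 cm and lower.

Emit:
arm_command --plan '[[[0.5,0,0,0,0,-0.01],[1.0,0,0.5,0,0,-0.01],[1.1,0,2,0,0,-0.01],[1.1,0,3.5,0,0,-0.01],[1.1,0,5,0,0,-0.01],[1.1,0,6,0,0,-0.01],[1.1,0,7,0,0,-0.01],[1.1,0,7,0,0,-0.01],[1.1,0,7,0,0,-0.01],[1.1,0,7,0,0,-0.01]]]'

```text
t: 21.28
tool_pos: [0.4975, 0.4414, 0.2212]
tool_rot: [1.537, 2.739, 0.001]
contact_force: [0.3, 0.1, -0.8]
opening: 0.0491
grip_force: 53.9
```

```bash
python3 to.py 498.5 440 198 121.3
```

```text
shift cm [-0.17  0.01  2.32] pos [0.4975 0.4414 0.2212] t 21.3 F [ 0.3  0.1 -0.8] open 0.0491
turn [ 0.001 -0.     0.002] q [ 0.61  0.31  1.64 -0.    1.19  0.07]
turn [ 0.00e+00  2.00e-03 -3.14e+00] q [ 0.61  0.31  1.64 -0.    1.19  0.07]
```

Emit:
arm_command --plan '[[[-0.1,0,0.6,0,0,0],[-0.1,0,1.2,0,0,0],[-0.1,0,1.8,0,0,0],[-0.1,0,2.2,0,0,0],[-0.1,0,2.4,0,0,0],[-0.1,0,2.4,0,0,0],[-0.1,0,2.4,0,0,0]]]'

```text
t: 21.87
tool_pos: [0.4977, 0.4404, 0.1966]
tool_rot: [-1.538, -2.74, -0.0]
contact_force: [-0.6, -0.1, -2.8]
opening: 0.0488
grip_force: 54.0
```

```bash
python3 to.py 498.5 440 197 121.3
```

```text
shift cm [-0.08  0.05 -0.04] pos [0.4977 0.4404 0.1966] t 21.9 F [-0.6 -0.1 -2.8] open 0.0488
turn [ 0.    -0.     0.002] q [0.61 0.34 1.65 0.   1.15 0.06]
turn [ 0.    0.   -3.14] q [0.61 0.34 1.65 0.   1.15 0.06]
```

Emit:
arm_command --plan '[[[0,0,0,0,0,0],[0,0,0,0,0,0],[0,0,0,0,0,0],[0,0,0,0,0,0],[0,0,0,0,0,0],[0,0,0,0,0,0],[0,0,0,0,0,0],[0,0,0,0,0,0]]]' --gripper -1

```text
t: 22.53
tool_pos: [0.4976, 0.4404, 0.1967]
tool_rot: [1.537, 2.74, 0.0]
contact_force: [-1.2, -0.5, -0.5]
opening: 0.0853
grip_force: 0.0
```

Emit:
arm_command --plan '[[[0,0,-1,0,0,0],[0,0,-3,0,0,0],[0,0,-6,0,0,0],[0,0,-9,0,0,0],[0,0,-10,0,0,0],[0,0,-10,0,0,0],[0,0,-10,0,0,0],[0,0,-10,0,0,0]]]'

```text
t: 23.2
tool_pos: [0.4971, 0.44, 0.2947]
tool_rot: [-1.537, -2.738, 0.004]
contact_force: [0.2, -0.4, -0.8]
opening: 0.0854
grip_force: 0.0
```

```bash
python3 to.py 443.5 116 240
python3 - <<'E'
from h import *
p,d=get_image("scene");cv2.imwrite("pics/s7.png",cv2.resize(p[80:220,310:450],(560,560),interpolation=3))
E
```

```text
shift cm [-24.86 -21.43   5.54] pos [0.4971 0.44   0.2947] t 23.2 F [ 0.2 -0.4 -0.8] open 0.0854
```

View pics/s7.png

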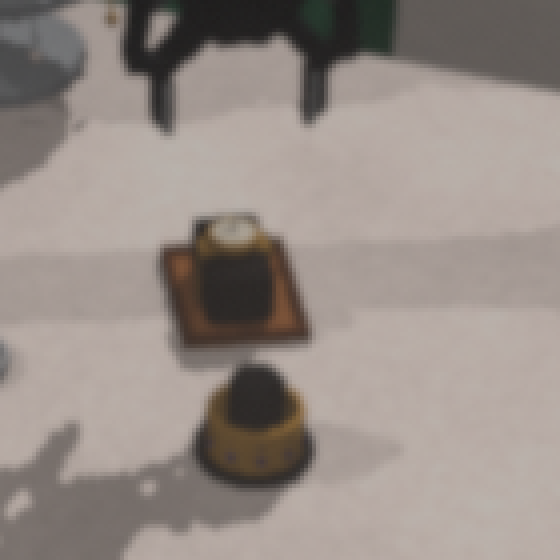

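The watch stands squarely inside the tray lip (crop 235,270), dial up. Next is the brooch.

Emit:
arm_command --plan '[[[-1.5,-1.3,0,0,0,0],[-4,-3.4,0,0,0,0],[-6.6,-5.7,0,0,0,0],[-9.2,-8,0,0,0,0],[-11.8,-10.2,0,0,0,0],[-14.5,-12.5,1,0,0,0],[-17.2,-14.8,2,0,0,0],[-19.8,-17,3,0,0,0],[-22.2,-19.1,4,0,0,0],[-24,-20.7,5,0,0,0],[-24.9,-21.4,5.5,0,0,0],[-24.9,-21.4,5.5,0,0,0]]]'

```text
t: 24.25
tool_pos: [0.4433, 0.1147, 0.2387]
tool_rot: [-1.54, -2.733, 0.005]
contact_force: [-1.0, -1.0, -0.1]
opening: 0.0854
grip_force: 0.0
```

Emit:
arm_command --plan '[[[0,0,0,0,0,0],[0,0,0,0,0,0],[0,0,0,0,0,0],[0,0,0,0,0,0]]]'

```text
t: 24.58
tool_pos: [0.4452, 0.1173, 0.2424]
tool_rot: [1.535, 2.74, 0.001]
contact_force: [-0.2, 0.1, -0.5]
opening: 0.0857
grip_force: 0.0
```

```bash
python3 to.py 443.5 116 180
```

```text
shift cm [-0.02 -0.22  6.24] pos [0.4452 0.1173 0.2424] t 24.6 F [-0.2  0.1 -0.5] open 0.0857
```

Emit:
arm_command --plan '[[[0,-0.2,1.5,0,0,0],[0,-0.2,3,0,0,0],[0,-0.2,4.5,0,0,0],[0,-0.2,5.6,0,0,0],[0,-0.2,5.9,0,0,0],[0,-0.2,5.9,0,0,0],[0,-0.2,5.9,0,0,0]]]'

```text
t: 25.17
tool_pos: [0.4434, 0.1155, 0.1832]
tool_rot: [1.537, 2.74, 0.001]
contact_force: [-0.5, 0.9, 0.5]
opening: 0.0856
grip_force: 0.0
```

Emit:
arm_command --plan '[[[0,0,0,0,0,0],[0,0,0,0,0,0],[0,0,0,0,0,0],[0,0,0,0,0,0],[0,0,0,0,0,0],[0,0,0,0,0,0],[0,0,0,0,0,0],[0,0,0,0,0,0],[0,0,0,0,0,0],[0,0,0,0,0,0]]]' --gripper 1 --force 25

```text
t: 26.0
tool_pos: [0.4435, 0.1153, 0.1834]
tool_rot: [1.537, 2.739, 0.001]
contact_force: [-0.7, -1.6, 5.7]
opening: -0.0
grip_force: 2.8
```

The fingers closed above the brooch, since the tips swing back when open. I'll reopen, lift and check.

Emit:
arm_command --plan '[[[0,0,-1,0,0,0],[0,0,-3,0,0,0],[0,0,-6,0,0,0],[0,0,-10,0,0,0],[0,4,-12,0,0,0],[0,8,-12,0,0,0],[0,12,-12,0,0,0],[0,12,-12,0,0,0],[0,12,-12,0,0,0]]]' --gripper -1

```text
t: 26.75
tool_pos: [0.5464, 0.1786, 0.3017]
tool_rot: [-1.535, -2.739, 0.002]
contact_force: [-0.0, -1.3, -0.8]
opening: 0.0852
grip_force: 0.0
```

```bash
python3 - <<'E'
from h import *
im={}
for n,s in(("top",(267,291)),("scene",(295,217))):
    p,d=get_image(n);h=cv2.cvtColor(p,cv2.COLOR_BGR2HSV);ww=20
    m=np.zeros((480,640),np.uint8);sl=np.s_[s[1]-ww:s[1]+ww,s[0]-ww:s[0]+ww];m[sl]=((h[...,0]>8)&(h[...,0]<28)&(h[...,1]>95))[sl]
    cs=cv2.findContours(m,0,1)[0]
    if cs:
        q=plane(n,np.concatenate(cs).reshape(-1,2),.005)[:,:2].astype(np.float32)*1000;c,r=cv2.minEnclosingCircle(q);print(n,np.round([*c,r],1))
    im[n]=cv2.resize(p[s[1]-40:s[1]+40,s[0]-40:s[0]+40],(400,400),interpolation=3)
cv2.imwrite("pics/m8.png",np.hstack([im["top"],im["scene"]]))
E
python3 to.py 443.5 116 240
```

```text
top [442.9 115.8  16.2]
scene [442.8 115.7  18.2]
shift cm [ 1.000e-02 -1.185e+01  6.230e+00] pos [0.5448 0.1777 0.3021] t 26.9 F [ 1.1 -0.3 -0.2] open 0.0855
```

View pics/m8.png

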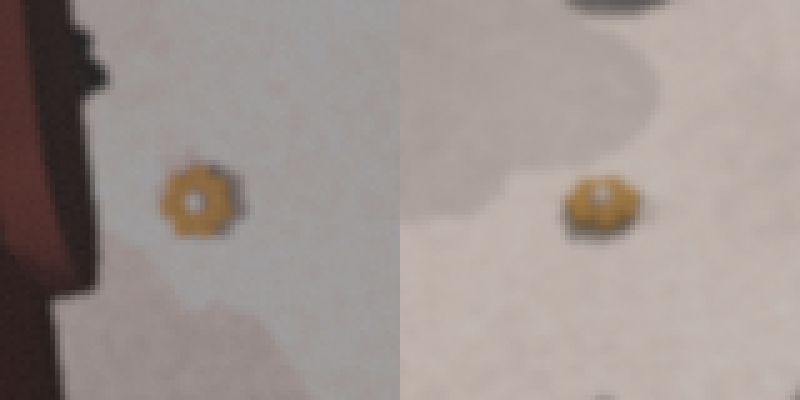

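The brooch lies flat and unmoved (top crop 198,200), at (443,116) mm. I'll regrasp lower.

Emit:
arm_command --plan '[[[0,-2,0,0,0,0],[0,-5,0,0,0,0],[0,-8,2,0,0,0],[0,-11,5,0,0,0],[0,-11.9,8,0,0,0],[0,-11.9,10,0,0,0],[0,-11.9,12,0,0,0],[0,-11.9,12.9,0,0,0],[0,-11.9,12.9,0,0,0],[0,-11.9,12.9,0,0,0],[0,-11.9,12.9,0,0,0]]]'

```text
t: 27.77
tool_pos: [0.4445, 0.1158, 0.1753]
tool_rot: [1.537, 2.738, 0.002]
contact_force: [-0.5, -0.1, 1.1]
opening: 0.0856
grip_force: 0.0
```

```bash
python3 to.py 443 116 171.5
```

```text
shift cm [ 0.09 -0.12  0.38] pos [0.4445 0.1158 0.1753] t 27.8 F [-0.5 -0.1  1.1] open 0.0856
```

Emit:
arm_command --plan '[[[0.1,-0.1,0.2,0,0,0],[0.1,-0.1,0.4,0,0,0],[0.1,-0.1,0.4,0,0,0],[0.1,-0.1,0.4,0,0,0]]]'

```text
t: 28.1
tool_pos: [0.4426, 0.1162, 0.1699]
tool_rot: [1.537, 2.74, 0.0]
contact_force: [-0.8, -0.2, -0.1]
opening: 0.0858
grip_force: 0.0
```

Emit:
arm_command --plan '[[[0,0,0,0,0,0],[0,0,0,0,0,0],[0,0,0,0,0,0],[0,0,0,0,0,0],[0,0,0,0,0,0],[0,0,0,0,0,0],[0,0,0,0,0,0],[0,0,0,0,0,0],[0,0,0,0,0,0],[0,0,0,0,0,0]]]' --gripper 1 --force 25

```text
t: 28.93
tool_pos: [0.4442, 0.1163, 0.1724]
tool_rot: [1.536, 2.737, 0.003]
contact_force: [-1.2, -0.3, 12.1]
opening: 0.0366
grip_force: 30.2
```

Emit:
arm_command --plan '[[[0,0,-0.7,0,0,0],[0,0,-2,0,0,0],[0,0,-4,0,0,0],[0,0,-6,0,0,0],[0,0,-7,0,0,0],[0,0,-7,0,0,0],[0,0,-7,0,0,0]]]'

```text
t: 29.52
tool_pos: [0.4425, 0.1162, 0.2398]
tool_rot: [1.537, 2.739, 0.001]
contact_force: [-0.1, -0.3, -1.0]
opening: 0.0363
grip_force: 25.3
```

```bash
python3 to.py 451 -128 240
```

```text
shift cm [-2.128e+01 -1.200e+01 -2.000e-02] pos [0.4425 0.1162 0.2398] t 29.5 F [-0.1 -0.3 -1. ] open 0.0363
```

Emit:
arm_command --plan '[[[-1,-0.6,0,0,0,0],[-3,-1.7,0,0,0,0],[-5.5,-3.1,0,0,0,0],[-8,-4.5,0,0,0,0],[-10.5,-5.9,0,0,0,0],[-13,-7.3,0,0,0,0],[-15.5,-8.7,0,0,0,0],[-18,-10.1,0,0,0,0],[-20,-11.2,0,0,0,0],[-21.2,-12,0,0,0,0],[-21.2,-12,0,0,0,0],[-21.2,-12,0,0,0,0]]]'

```text
t: 30.52
tool_pos: [0.4499, -0.1275, 0.2381]
tool_rot: [-1.538, -2.735, -0.0]
contact_force: [-0.2, 0.0, -0.6]
opening: 0.0368
grip_force: 25.3
```

```bash
python3 to.py 451 -128 181
```

```text
shift cm [-0.11  0.08  5.71] pos [ 0.4499 -0.1275  0.2381] t 30.5 F [-0.2  0.  -0.6] open 0.0368
```

Emit:
arm_command --plan '[[[0,0,1,0,0,0],[0,0,2.2,0,0,0],[0,0,3.4,0,0,0],[0,0,4.5,0,0,0],[0,0,5.2,0,0,0],[0,0,5.4,0,0,0],[0,0,5.4,0,0,0],[0,0,5.4,0,0,0]]]'

```text
t: 31.18
tool_pos: [0.4507, -0.1272, 0.1859]
tool_rot: [1.537, 2.74, 0.0]
contact_force: [-0.2, 0.1, 0.0]
opening: 0.0367
grip_force: 25.3
```

```bash
python3 to.py 451 -128 179
```

```text
shift cm [-0.08 -0.02  0.69] pos [ 0.4507 -0.1272  0.1859] t 31.2 F [-0.2  0.1  0. ] open 0.0367
```

Emit:
arm_command --plan '[[[0,0,0.2,0,0,0],[0,0,0.4,0,0,0],[0,0,0.6,0,0,0],[0,0,0.7,0,0,0],[0,0,0.7,0,0,0],[0,0,0.7,0,0,0]]]'

```text
t: 31.68
tool_pos: [0.4505, -0.1274, 0.1787]
tool_rot: [-1.538, -2.74, 0.0]
contact_force: [0.3, -0.7, 0.6]
opening: 0.0366
grip_force: 25.3
```

Emit:
arm_command --plan '[[[0,0,0,0,0,0],[0,0,0,0,0,0],[0,0,0,0,0,0],[0,0,0,0,0,0],[0,0,0,0,0,0]]]' --gripper -0.2

```text
t: 32.1
tool_pos: [0.4505, -0.1273, 0.1788]
tool_rot: [1.537, 2.74, 0.0]
contact_force: [0.6, 0.2, -0.7]
opening: 0.051
grip_force: 0.0
```

Emit:
arm_command --plan '[[[0,0,-1,0,0,0],[0,0,-3,0,0,0],[0,0,-6,0,0,0],[0,0,-9,0,0,0],[0,0,-12,0,0,0],[-4,0,-15,0,0,0],[-8,0,-15,0,0,0],[-12,0,-15,0,0,0],[-16,0,-15,0,0,0],[-16,0,-15,0,0,0],[-16,0,-15,0,0,0]]]'

```text
t: 33.02
tool_pos: [0.5345, -0.2657, 0.3287]
tool_rot: [-1.54, -2.737, -0.0]
contact_force: [0.2, -0.1, -0.6]
opening: 0.0515
grip_force: 0.0
```

Run:
```python
from h import *
p,d=get_image("scene");cv2.imwrite("pics/s9.png",p)
t,d=get_image("top");cv2.imwrite("pics/t9.png",t)
a=cv2.resize(p[90:330,180:430],(400,384),interpolation=3);b=cv2.resize(t[180:360,90:430],(400,212),interpolation=3)
b=cv2.copyMakeBorder(b,0,172,0,0,0);cv2.imwrite("pics/m9.png",np.hstack([a,b]))
```

```text
(no output)
```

View pics/m9.png

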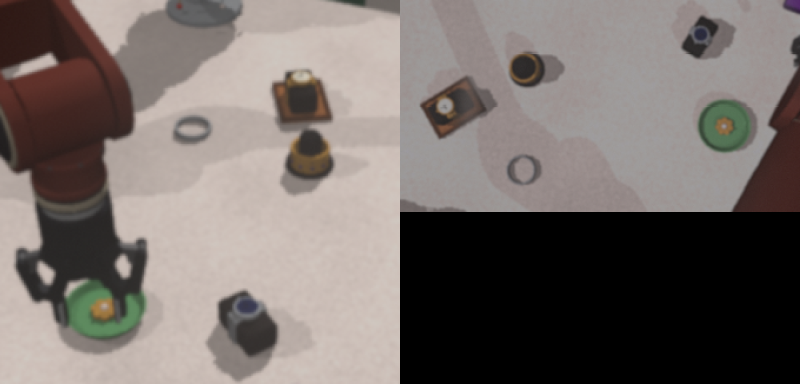

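The brooch lies flat in the green dish, both bangles are on the post, and the silver pieces haven't moved. I'll check numerically that the watch is square in the tray.

Run:
```python
from h import *
t,d=get_image("top");c=cloud("top",d);r=np.hypot(c[...,0]-.498,c[...,1]-.44)
p=c[(r<.06)&(c[...,2]>.034)][:,:2].astype(np.float32)*1000
print('watch',np.round(np.hstack(cv2.minAreaRect(p)),1), np.percentile(c[(r<.06)][:,2],99))
h=cv2.cvtColor(t,cv2.COLOR_BGR2HSV);m=((r<.085)&((h[...,2]<100)|((h[...,0]<20)&(h[...,1]>80)))).astype(np.uint8)
k=max(cv2.findContours(m,0,1)[0],key=cv2.contourArea).reshape(-1,2);print('tray',np.round(np.hstack(cv2.minAreaRect(plane("top",k,.008)[:,:2].astype(np.float32)*1000)),1))
r=np.hypot(c[...,0]-.575,c[...,1]-.286);q=c[(r<.034)&(r>.024)][:,2];print('ring z',np.percentile(q,[10,50,90]).round(4))
```

```text
watch [497.5 439.   52.1  79.1  28.1] 0.0570558261458776
tray [496.1 440.1  89.3 118.6  31.1]
ring z [0.0076 0.032  0.0398]
```

```bash
python3 -c "from station import *;print(finish_job())"
```

```text
the job is handed in; nothing more can be done
None
```

The job is handed in: both gold bangles are on the post with the slim one on top, the gold watch is inside the tray lip with its dial up, the brooch is flat in the green dish, and I left the silver pieces alone.

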